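# Nest a canister lid in the labelling jig and swing the keeper over it

### The job

Get the canister lid ready for its label: with the fingertips, push the lid that lies on the white deck of the labelling jig across the deck until it drops flat into the round nest, flush with the deck. Then push the red post of the jig's keeper round until the keeper is over the lid and stands against its stop. Do not pick the lid up, leave the canister, the second lid and the label roll where they are, and finish with the hand clear.

Things in the scene. Friction and masses are not known exactly. Their poses are not given: they have to be found in the camera images.
- jig: Labelling jig, fixed to the bench: a white plate 260 mm (its x) by 150 mm (its y) on four standoffs. Origin: centre of its underside on the bench; z up. The flat top (deck) is 50 mm above the bench. Seen along the jig's x from its origin the round nest is ahead and a little left, the keeper's pivot ahead and right; the rear half (-x) is bare deck, where the lid lies at the start.
- nest (a point): Centre of the mouth of the round nest, level with the deck: a flat-bottomed recess 69 mm across and 11 mm deep with a dark floor, with a 30 mm knock-out hole through its floor. It lies at jig x = +55, y = +18 mm.
- lid_center (a point): Centre (half-way up) of the loose canister lid to be nested: a disc 66 mm across and 11 mm thick, black rim and blue top, about 20 to 30 g, lying flat on the deck. Its z axis is up while it lies flat. Fully home, its top is flush with the deck and this point is 5.5 mm below the deck.
- keeper_pivot (a point): Upright axis of the keeper, at deck height; at jig x = +55, y = -64 mm. The pivot's head stands 13 mm above the deck.
- keeper_post (a point): Point on the axis of the keeper's red finger post, 20 mm above the deck. The post is 12 mm across (16 mm at its head), stands on the end of the keeper's flat dark steel bar, 46 mm from the pivot axis, and reaches from 8 to 37 mm above the deck. The bar is 14 mm wide, reaches 58 mm from the pivot axis and runs 3 to 8 mm above the deck, so it passes over a lid that is home but not over one lying on the deck.
- keeper (a joint): Angle of the keeper (rad). 0: its bar points along the jig's +x, clear of the nest (it starts somewhere between 0 and 0.5); it grows anticlockwise seen from above; 1.57: against its stop, the bar pointing along the jig's +y over the rim of the nest. It stays where it is left; turning it takes about 1.5 N at the post.
- can_out0: Bystander: black canister with a blue lid, 67 mm across, 133 mm tall, upright on the bench to the right of the jig (a like one stands farther off). Origin: centre of its underside.
- other_lid: Bystander: a second canister lid, 66 mm across, 11 mm thick, flat on the bench to the left of the jig. Origin: centre of its underside.
- label_roll: Bystander: white roll of labels, 78 mm across, 63 mm tall, standing on the bench to the left. Origin: centre of its underside.
Things that resemble listed ones, but are neither listed nor needed, are in the scene too. Leave any pink or yellow look-alike of the part that bears lid_center alone.

How it is judged:
On the way, in this order (a step that is already met when the one before it is completed fails the run):
1. the lid lies flat and fully home in the nest, the keeper still swung clear (horizontal distance between lid_center and nest below 0.005 m and z of lid_center in the frame of nest below -0.0035 m and angle between lid_center's own z axis and vertical below 0.06 rad and value of joint keeper below 1 rad), for 0.2 s.
2. the keeper has been pushed round to its stop, over the lid (value of joint keeper above 1.45 rad), for 0.1 s.
At the end, for the whole second after the job is handed in: The lid lies flat (within 3 degrees) at the bottom of the nest (centre within 5 mm of the nest's, top flush with the deck within 2 mm) and the keeper stands at its stop over the lid (at least 1.45 rad); the canister, the second lid and the label roll stand within 20 mm of where they were (horizontal distance between lid_center and nest below 0.005 m and z of lid_center in the frame of nest below -0.0035 m and angle between lid_center's own z axis and vertical below 0.06 rad and value of joint keeper above 1.45 rad and distance of each of can_out0, other_lid, label_roll from where it was at the start of the episode below 0.02 m); the robot touches nothing.
It fails at once if the lid is lifted: its centre rises 10 mm above where it lies on the deck (z of lid_center in the frame of nest above 0.0155 m).
It fails at once if the lid is stood on edge or tipped over (angle between lid_center's own z axis and vertical above 0.5 rad).
It fails at once if the lid is pushed off the jig (z of lid_center in the frame of nest below -0.02 m).
It fails at once if the canister, the second lid or the label roll is moved by more than 20 mm (distance of any of can_out0, other_lid, label_roll from where it was at the start of the episode above 0.02 m).
It also fails if it takes over 48 s, if anything falls off the work surface, if the arm or the gripper's body presses on something with over 40 N, if the wrist force passes 120 N, or if a joint passes its speed limit or range.

### The arm

A 6-joint arm with a two-finger parallel gripper is mounted at the origin on a cart in front of the work surface, level with it; the furniture and walls round the work are solid. World frame = base frame: x ahead of the robot, y to its left, z up, the work surface at z = 0. Lengths are in m, angles in rad, forces in N, time in s.
With the tool pointing down it reaches from about 0.25 to 0.775 m from the base axis. Payload 4 kg.
Tool frame: the origin (TCP) lies midway between the tips of the shut fingers; the grasp point (between the pads) lies 19 mm behind it (robot.grasp_offset is the distance from the TCP to the grasp point, in m); z points along the fingers, y is the direction in which the jaws open and shut (so a half turn about z gives the same grasp; the last joint's range is limited). The gripper opens to 94 mm and grips with 3 to 60 N. Pads are 16 mm wide; open, the fingers measure 119 mm over their backs; the gripper's body (75 mm by 177 mm) begins 78 mm behind the grasp point.
Start: joints at [1.156, 0.087, 1.371, -0, 1.684, -0.103], TCP at [0.169, 0.523, 0.206] pointing down, gripper open.
Joint ranges: [-3.1, 3.1], [-0.76, 2.03], [0.27, 2.55], [-1.08, 4.22], [0.17, 2.65], [-2.57, 2.57]. Speed limits (rad/s): [2.79, 2.79, 3.14, 3.14, 3.14, 3.14].

### API

Orientations are given as [roll, pitch, yaw] about the fixed x, y, z axes, in that order (R = Rz(yaw) Ry(pitch) Rx(roll)).
In Python, from bench import status, viewer, order, robot gives the robot as it stands. The module is installed in compiled form; this text tells all that it offers.
- The arm moves only by the tool move_arm, never from a script. Its argument "targets" is a list of rows, each a list of 3 entries, a list of its own where there are three numbers: the shift along the tool's x, y, z in mm, then the turn, a rotation vector about the tool's x, y, z in degrees, then the opening, from -1 (shut) to 1 (fully open). A call has 1 to 20 rows; each row is the pose to reach, as a shift and turn from the pose commanded when the call began, along the tool's axes at that moment; what a row does not reach only later rows make up. A row lasts 1/8 s, in which the tool goes at most 62.5 mm and 10.7 degrees, less where a joint would pass 70% of its speed; a pose out of reach is approached as far as the arm can. A call with a gripper value outside its range is refused whole. The fingers move at their own pace and stop on an object; the grip force is fixed at half the most. Time passes only in rows, so rows that repeat a pose let the fingers close. It gives the time, the measured TCP pose, the force and the opening at its end, in the units of the state.
- status.get_obs(): the state, without advancing time (a new reading comes with each control period).
- viewer.snapshot(name): name is "side" or "top"; returns the picture (384x512x3 uint8, red, green, blue); there is no depth.
- viewer.camera_model(name): a dict with "K" (3x3 intrinsics, pixels), "xyz" and "attitude" of the camera in the world. Camera axes: x right, y up, looking along -z (the intrinsics and any distortion apply to the point x, -y, -z); pixel columns grow to the right and rows downward; lengths in m; the calibration is good to about 2 mm. A picture is of the moment at which its call begins. camera_model takes no time and is no camera call.
- order.close_job(): hands the job in, once; it reports no verdict.
The state is a dict: "time": time; "joint_positions": joint angles; "qvel": joint speeds; "joint_torque": joint torques, N m; "tool_pos": TCP position; "ee_rot": TCP orientation; "wrist_force": force on the tool from outside, world axes, zero at the start; "wrist_torque": the same for the moment, N m; "width": finger opening in m.
Only numpy, scipy, OpenCV 4.12 (cv2) and the standard library are available. Lean on these libraries where they do the work, as an engineer would, in place of code of your own. Each camera call takes 0.05 s, during which the arm holds its last target. There are 200 camera calls.

## Working session

There is one attempt and no reset: what is moved stays moved. The work goes in short steps, Python scripts to look and compute and a tool call to move; the robot and the scene stay as the last step left them, time stands still between calls to the robot, and variables do not carry over. Pictures are saved under pics/ and viewed, about 8 in all and at most 12, crops included, and the job is handed in when it is done.

Besides the shell and the picture viewer there is one more tool, called by a JSON object that holds its "fn" and its "kwargs", one argument or row to a line. move_arm: Moves the arm, as the interface text tells. Its arguments: {"type":"object","properties":{"targets":{"type":"array"}},"required":["targets"]}

```bash
mkdir -p pics; python3 - <<'E'
from bench import status, viewer, order, robot
import cv2
for n in ("top","side"):
    im=viewer.snapshot(n); cv2.imwrite(f"pics/{n}0.png",cv2.cvtColor(im,cv2.COLOR_RGB2BGR)); print(n,viewer.camera_model(n))
o=status.get_obs(); print(o)
E
```

```text
top {'K': array([[480.99514692,   0.        , 260.1339394 ],
       [  0.        , 480.99514692, 186.26675511],
       [  0.        ,   0.        ,   1.        ]]), 'xyz': array([ 0.32392575, -0.02392024,  1.68282621]), 'attitude': array([ 0.11674239,  0.01212547, -1.59643265])}
side {'K': array([[361.49174015,   0.        , 256.97647162],
       [  0.        , 361.49174015, 197.83449528],
       [  0.        ,   0.        ,   1.        ]]), 'xyz': array([ 0.05191394, -0.77746817,  0.74074044]), 'attitude': array([ 0.91750901,  0.01363881, -0.57947956])}
{'time': 0.1, 'joint_positions': array([ 1.15590020e+00,  8.78722596e-02,  1.37211193e+00, -1.76144493e-05,
        1.68363361e+00, -1.03133610e-01]), 'qvel': array([-0.00071991, -0.00121241, -0.00319686, -0.00073572,  0.00114601,
        0.00011031]), 'joint_torque': array([ 2.01512565e-03, -3.41252375e+01, -3.03301013e+01,  7.19825760e-02,
        3.04688606e-02, -7.82757138e-05]), 'tool_pos': array([0.16852493, 0.52300549, 0.20442161]), 'ee_rot': array([-3.13957647e+00, -1.91076952e-04,  2.82982798e+00]), 'wrist_force': array([-0.29364554, -0.36911421, -0.40293034]), 'wrist_torque': array([-0.01250964, -0.01201067, -0.03662183]), 'width': 0.09371032926991281}
```

View pics/top0.png

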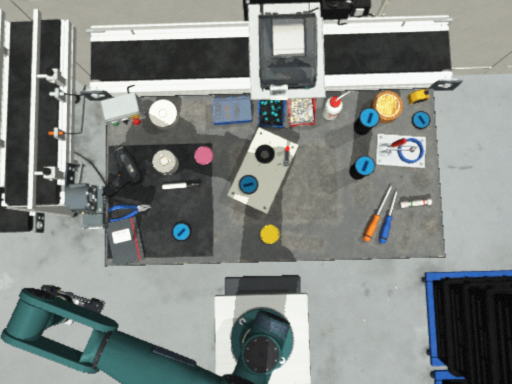

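View pics/side0.png

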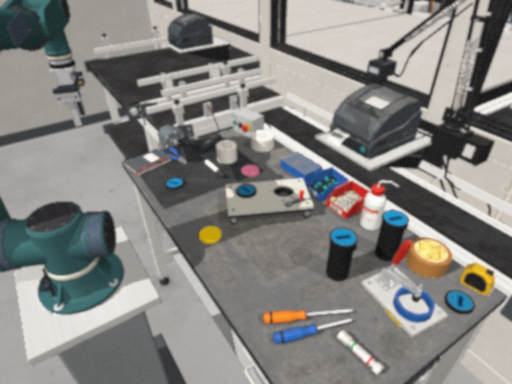

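The top view shows the jig with a blue lid on its deck at about (249,184), the nest at (265,153) and the red post near (286,155). Lid look-alikes: blue on the bench at (181,231) and (421,120), canister tops at (369,118) and (364,166), pink at (204,155), and yellow at (270,234). I choose (249,184), the only one on the white deck, and check it in a crop.

```bash
cat > h.py <<'E'
import numpy as np, cv2
from scipy.spatial.transform import Rotation as R
from bench import status, viewer
def cast(n,uv,z):
    m=viewer.camera_model(n); K=m["K"]
    uv=np.atleast_2d(uv).astype(float)
    d=np.c_[(uv[:,0]-K[0,2])/K[0,0],-(uv[:,1]-K[1,2])/K[1,1],-np.ones(len(uv))]
    d=d@R.from_euler("xyz",m["attitude"]).as_matrix().T
    return m["xyz"]+d*((z-m["xyz"][2])/d[:,2])[:,None]
def proj(n,P):
    m=viewer.camera_model(n);K=m["K"]
    p=(np.atleast_2d(P)-m["xyz"])@R.from_euler("xyz",m["attitude"]).as_matrix()
    return np.c_[K[0,2]+K[0,0]*p[:,0]/-p[:,2],K[1,2]-K[1,1]*p[:,1]/-p[:,2]]
def blobs(im,lo,hi,box):
    hsv=cv2.cvtColor(im,cv2.COLOR_RGB2HSV); m=cv2.inRange(hsv,lo,hi); k=np.zeros_like(m)
    x0,y0,x1,y1=box; k[y0:y1,x0:x1]=m[y0:y1,x0:x1]
    n,l,s,c=cv2.connectedComponentsWithStats(k)
    return k,[(s[i,4],c[i]) for i in range(1,n) if s[i,4]>5]
E
cat > m.py <<'E'
from h import *
im=viewer.snapshot("top")
k,b=blobs(im,(95,120,80),(115,255,255),(225,120,305,220)); print("lid",[(a,c,cast("top",c,.061)[0]) for a,c in b])
k,b=blobs(im,(0,120,80),(8,255,255),(270,130,300,175)); print("red",[(a,c,cast("top",c,.087)[0]) for a,c in b])
# plate: bright low saturation
hsv=cv2.cvtColor(im,cv2.COLOR_RGB2HSV); m=cv2.inRange(hsv,(0,0,140),(180,70,255)); w=np.zeros_like(m); w[122:220,220:305]=m[122:220,220:305]
c=max(cv2.findContours(w,0,2)[0],key=cv2.contourArea); h=cv2.convexHull(c)
r=cv2.minAreaRect(h); bx=cv2.boxPoints(r); W=cast("top",bx,.05); print(r); print(W, [np.linalg.norm(W[i]-W[i-1]) for i in range(4)])
# nest dark blob
m=cv2.inRange(hsv,(0,0,0),(180,255,80)); k=np.zeros_like(m);k[138:168,250:280]=m[138:168,250:280]
n,l,s,c=cv2.connectedComponentsWithStats(k)
print("nest",[(s[i,4],c[i],cast("top",c[i],.045)[0]) for i in range(1,n) if s[i,4]>20])
cv2.imwrite("pics/crop0.png",cv2.resize(cv2.cvtColor(im[120:220,220:310],cv2.COLOR_RGB2BGR),None,fx=6,fy=6,interpolation=2))
E
python3 m.py
```

```text
lid [(np.int32(53), array([238.50943396, 121.58490566]), array([0.74130698, 0.05971711, 0.061     ])), (np.int32(33), array([278.87878788, 124.72727273]), array([ 0.72623505, -0.07916961,  0.061     ])), (np.int32(213), array([248.17370892, 183.96244131]), array([0.52356312, 0.03129207, 0.061     ]))]
red [(np.int32(20), array([286.8 , 148.55]), array([ 0.63700807, -0.10247686,  0.087     ]))]
((265.8722839355469, 166.77374267578125), (48.148529052734375, 85.3624496459961), 25.01689338684082)
[[ 0.48809247  0.1082201   0.05      ]
 [ 0.75482308 -0.02202009  0.05      ]
 [ 0.67847897 -0.17081095  0.05      ]
 [ 0.41471588 -0.03870547  0.05      ]] [np.float64(0.1642292491103801), np.float64(0.29682945033858393), np.float64(0.16723379680395328), np.float64(0.2949963143446236)]
nest [(np.int32(268), array([264.38432836, 153.61567164]), array([ 0.62963731, -0.02658678,  0.045     ]))]
```

View pics/crop0.png

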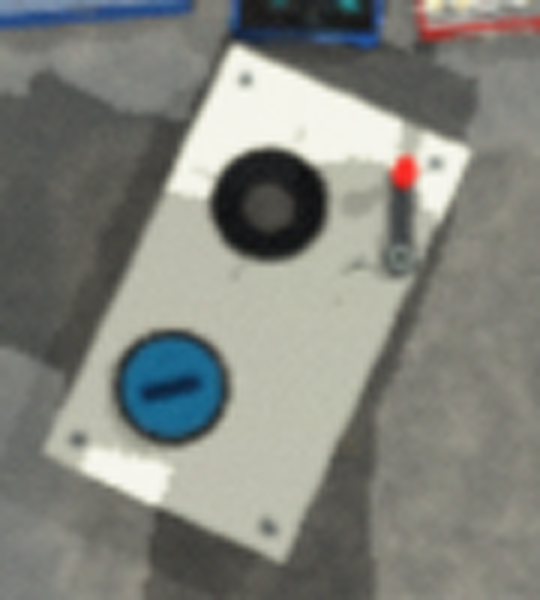

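The crop confirms the choice: the blue-topped, black-rimmed lid is at (171,386) crop px, and the nest with its knock-out hole at (269,203). The keeper pivot is at (400,258) with the red post at (404,168), swung clear. Next I fit the jig pose from the corners.

```bash
cat > fit.py <<'E'
from h import *
f=lambda x,y:[220+(x-2.5)/6,120+(y-2.5)/6]
px=[f(235,42),f(470,152),f(288,562),f(45,452),f(269,203)]
J=np.array([[.13,.075],[.13,-.075],[-.13,-.075],[-.13,.075],[.055,.018]])
W=cast("top",px,.05)[:,:2]
W=np.r_[W,cast("top",[f(400,258)],.063)[:,:2]]; J=np.r_[J,[[.055,-.064]]]
a,b=J-J.mean(0),W-W.mean(0)
th=np.arctan2((a[:,0]*b[:,1]-a[:,1]*b[:,0]).sum(),(a*b).sum())
Rm=np.array([[np.cos(th),-np.sin(th)],[np.sin(th),np.cos(th)]]); t=W.mean(0)-Rm@J.mean(0)
print("th",th,np.degrees(th),"t",t); print("resid mm",(W-(J@Rm.T+t))*1e3)
nest=Rm@[.055,.018]+t; piv=Rm@[.055,-.064]+t
lid=cast("top",[f(171,386)],.06)[0,:2]; post=cast("top",[f(404,168)],.087)[0,:2]
print("nest",nest,"meas",W[4],"lid",lid,"lid jig",(lid-t)@Rm,"piv",piv,"post",post,"post jig-piv",(post-piv)@Rm,np.linalg.norm(post-piv))
E
python3 fit.py
```

```text
th -0.4522626054671143 -25.912738524855918 t [ 0.57270654 -0.01958657]
resid mm [[ 1.97367056 -0.64273289]
 [-0.93808461  0.83894185]
 [-0.02226852 -1.72050828]
 [ 0.65403569 -0.15963207]
 [-0.64634998  0.72281271]
 [-1.02100314  0.96111868]]
nest [ 0.63004291 -0.02743138] meas [ 0.62939656 -0.02670857] lid [0.52385131 0.03162985] lid jig [-0.06632502  0.02471734] piv [ 0.59420876 -0.10118715] post [ 0.64030604 -0.10297588] post jig-piv [0.04224436 0.0185357 ] 0.04613196866500382
```

The fit is good: residuals are under 2 mm, the post-to-pivot distance is 46.1 mm, and the keeper is at about 0.41 rad. I'll push with both fingertips about 40 mm apart, so the lid is cradled.

```bash
cat > go.py <<'E'
import sys; from h import *
# usage: go.py x y z yaw_deg -> shift (mm) and turn(deg) in tool axes from the measured pose
x,y,z,yaw=map(float,sys.argv[1:5]); o=status.get_obs(); A=R.from_euler("xyz",o["ee_rot"])
B=R.from_euler("xyz",[np.pi,0,np.radians(yaw)])
print(o["time"],o["tool_pos"],np.round(A.inv().apply(np.array([x,y,z])-o["tool_pos"])*1e3,1),np.round(np.degrees((A.inv()*B).as_rotvec()),2),o["width"],o["wrist_force"])
E
python3 go.py 0.4732 0.0597 0.12 151
```

```text
0.15 [0.16855509 0.52310582 0.20457274] [-432.1 -347.5   85.1] [-0.1  -0.   11.13] 0.09408245311691645 [-0.01563423  0.32813333 -0.14532766]
```

{"fn": "move_arm", "kwargs": {
  "targets": [
    [[-45,-36,0],[0,0,3],-0.15],
    [[-90,-72,0],[0,0,6],-0.15],
    [[-135,-108,0],[0,0,9],-0.15],
    [[-180,-145,0],[0,0,11.1],-0.15],
    [[-225,-181,0],[0,0,11.1],-0.15],
    [[-270,-217,0],[0,0,11.1],-0.15],
    [[-315,-253,20],[0,0,11.1],-0.15],
    [[-360,-290,40],[0,0,11.1],-0.15],
    [[-400,-322,60],[0,0,11.1],-0.15],
    [[-432,-347.5,85],[0,0,11.1],-0.15],
    [[-432,-347.5,85],[0,0,11.1],-0.15],
    [[-432,-347.5,85],[0,0,11.1],-0.15],
    [[-432,-347.5,85],[0,0,11.1],-0.15]
  ]
}}

```text
time: 1.78
tool_pos: [0.4734, 0.0613, 0.1215]
ee_rot: [3.14, 0.001, 2.638]
wrist_force: [0.5, -0.3, 0.8]
width: 0.0399
```

```bash
python3 go.py 0.4732 0.0597 0.055 151
```

```text
1.775 [0.47340674 0.0612668  0.12152042] [-0.5 -1.6 66.5] [0.07 0.08 0.13] 0.03988204260317981 [ 0.48237739 -0.27026893  0.76137597]
```

{"fn": "move_arm", "kwargs": {
  "targets": [
    [[0,-1.5,30],[0,0,0],-0.15],
    [[0,-1.5,55],[0,0,0],-0.15],
    [[0,-1.5,66],[0,0,0],-0.15],
    [[-5,-1.5,67],[0,0,0],-0.15],
    [[-12,-1.5,67],[0,0,0],-0.15],
    [[-20,-1.5,67],[0,0,0],-0.15],
    [[-28,-1.5,67],[0,0,0],-0.15],
    [[-36,-1.5,67],[0,0,0],-0.15],
    [[-44,-1.5,67],[0,0,0],-0.15],
    [[-52,-1.5,67],[0,0,0],-0.15],
    [[-60,-1.5,67],[0,0,0],-0.15],
    [[-68,-1.5,67],[0,0,0],-0.15],
    [[-76,-1.5,67],[0,0,0],-0.15],
    [[-84,-1.5,67],[0,0,0],-0.15],
    [[-90,-1.5,67],[0,0,0],-0.15],
    [[-95,-1.5,67],[0,0,0],-0.15],
    [[-95,-1.5,67],[0,0,0],-0.15]
  ]
}}

```text
time: 3.9
tool_pos: [0.556, 0.0127, 0.0534]
ee_rot: [3.142, 0.0, 2.636]
wrist_force: [0.2, 0.0, 0.3]
width: 0.0402
```

```bash
cat > look.py <<'E'
import sys; from h import *
n=sys.argv[1]; x0,y0,x1,y1=map(int,sys.argv[3:7]); im=viewer.snapshot(n)
cv2.imwrite(sys.argv[2],cv2.resize(cv2.cvtColor(im[y0:y1,x0:x1],cv2.COLOR_RGB2BGR),None,fx=6,fy=6,interpolation=2))
E
python3 look.py side pics/s1.png 215 160 320 235; python3 go.py 0.6 -0.011 0.055 151
```

```text
3.95 [0.55575723 0.01285305 0.05340096] [-50.3   0.6  -1.6] [ 0.   -0.    0.03] 0.03965183580081998 [-0.14072361  0.44140302 -0.25947644]
```

View pics/s1.png

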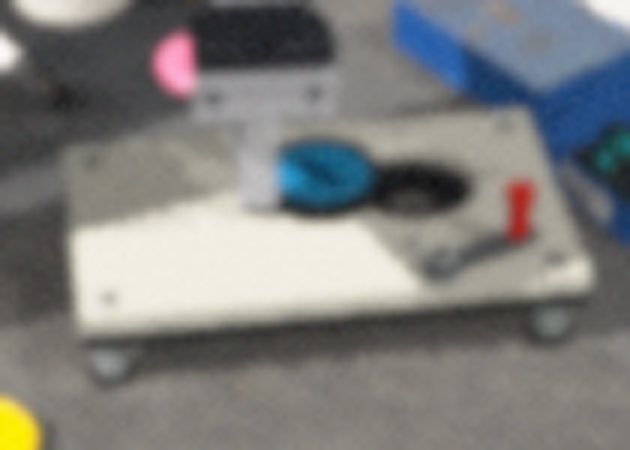

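The lid is cradled by the fingers, its leading edge at the rim of the nest, and the keeper is still clear. I keep pushing slowly.

{"fn": "move_arm", "kwargs": {
  "targets": [
    [[-6,0.3,-0.5],[0,0,0],-0.15],
    [[-12,0.5,-0.5],[0,0,0],-0.15],
    [[-18,0.5,-0.5],[0,0,0],-0.15],
    [[-24,0.5,-0.5],[0,0,0],-0.15],
    [[-29,0.5,-0.5],[0,0,0],-0.15],
    [[-34,0.5,-0.5],[0,0,0],-0.15],
    [[-38,0.5,-0.5],[0,0,0],-0.15],
    [[-42,0.5,-0.5],[0,0,0],-0.15],
    [[-45,0.5,-0.5],[0,0,0],-0.15],
    [[-48,0.5,-0.5],[0,0,0],-0.15],
    [[-50,0.5,-0.5],[0,0,0],-0.15],
    [[-51,0.5,-0.5],[0,0,0],-0.15],
    [[-51,0.5,-0.5],[0,0,0],-0.15]
  ]
}}

```text
time: 5.58
tool_pos: [0.6006, -0.0114, 0.054]
ee_rot: [3.142, 0.0, 2.636]
wrist_force: [0.7, 0.3, -0.3]
width: 0.0401
```

```bash
python3 look.py side pics/s2.png 215 160 320 235; python3 go.py 0.6 -0.011 0.055 151
```

```text
5.625 [ 0.60055628 -0.01132623  0.05398305] [ 0.6  0.  -1. ] [ 0.   -0.    0.04] 0.039758392136633056 [1.03916872 0.0504541  0.66301596]
```

View pics/s2.png

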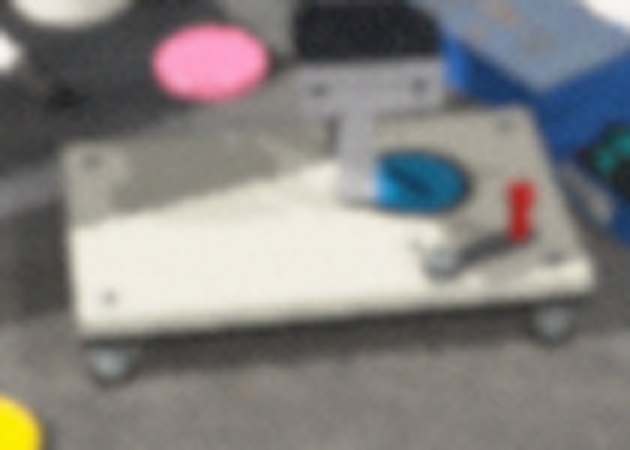

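The lid appears to have dropped into the nest: its blue ellipse fills the former mouth. I retreat up and shut the fingers, then check the nest without the hand over it.

```bash
cat > arc.py <<'E'
from h import *
import sys
# post arc: TCP poses in world for keeper angle a, standing g mm behind the post
th=-0.45226; piv=np.array([.5937,-.1007]); r=.046
def pose(a,g,z):
    u=np.array([np.cos(a+th),np.sin(a+th)]); t=np.array([-u[1],u[0]])
    return np.r_[piv+r*u-g*t,z], a+th+np.pi/2
def rel(P,yaw,A,p0):
    return np.round(A.inv().apply(P-p0)*1e3,1).tolist(),round(np.degrees((A.inv()*R.from_euler("xyz",[np.pi,0,yaw])).as_rotvec()[2]),1)
if __name__=="__main__":
    o=status.get_obs(); A=R.from_euler("xyz",o["ee_rot"]); print(o["tool_pos"],o["ee_rot"],o["wrist_force"])
    for s in sys.argv[1:]:
        a,g,z=map(float,s.split(",")); P,y=pose(a,g/1e3,z); print(s,P.round(4),round(np.degrees(y),1),rel(P,y,A,o["tool_pos"]))
E
python3 arc.py 0.41,38,0.12
```

```text
[ 0.60055628 -0.01132623  0.05398305] [ 3.14154803e+00 -9.76598656e-06  2.63610727e+00] [1.03916872 0.0504541  0.66301596]
0.41,38,0.12 [ 0.6381 -0.1406  0.12  ] 87.6 ([-95.4, -95.0, -66.0], np.float64(63.5))
```

{"fn": "move_arm", "kwargs": {
  "targets": [
    [[5,0,-3],[0,0,0],-0.15],
    [[20,0,-30],[0,0,0],-1],
    [[30,0,-70],[0,0,0],-1],
    [[60,0,-90],[0,0,0],-1],
    [[90,0,-90],[0,0,0],-1],
    [[90,0,-90],[0,0,0],-1]
  ]
}}

```text
time: 6.38
tool_pos: [0.5208, 0.0331, 0.1449]
ee_rot: [3.141, 0.001, 2.638]
wrist_force: [0.3, -0.5, -0.3]
width: 0.0004
```

```bash
python3 - <<'E'
from h import *
n="side"; im=viewer.snapshot(n); x0,y0,x1,y1=215,160,320,235; c=im[y0:y1,x0:x1].copy()
c=cv2.resize(cv2.cvtColor(c,cv2.COLOR_RGB2BGR),None,fx=6,fy=6,interpolation=2)
k,b=blobs(im,(95,120,60),(115,255,255),(255,170,300,205)); print(b)
for a,q in b:
    for z in (.05,.055,.061): print(a,z,cast(n,q,z)[0])
cv2.imwrite("pics/s3.png",c)
t=viewer.snapshot("top"); k,b=blobs(t,(95,120,60),(115,255,255),(245,135,285,175)); print([(a,q,cast("top",q,.05)[0]) for a,q in b])
E
python3 arc.py 0.41,38,0.12
```

```text
[(np.int32(72), array([293.91666667, 172.70833333])), (np.int32(126), array([283.15873016, 190.13492063]))]
72 0.05 [0.72172079 0.03052215 0.05      ]
72 0.055 [0.71687232 0.02467342 0.055     ]
72 0.061 [0.71105415 0.01765495 0.061     ]
126 0.05 [ 0.63056132 -0.03044581  0.05      ]
126 0.055 [ 0.62637271 -0.03585321  0.055     ]
126 0.061 [ 0.62134639 -0.04234209  0.061     ]
[(np.int32(118), array([267.45762712, 152.49152542]), array([ 0.63233878, -0.03726939,  0.05      ]))]
[0.52197627 0.03215478 0.14414035] [3.14145964e+00 8.99057606e-04 2.63639114e+00] [-0.26043395  0.05186526  0.33402824]
0.41,38,0.12 [ 0.6381 -0.1406  0.12  ] 87.6 ([-185.2, -95.0, 24.3], np.float64(63.5))
```

View pics/s3.png

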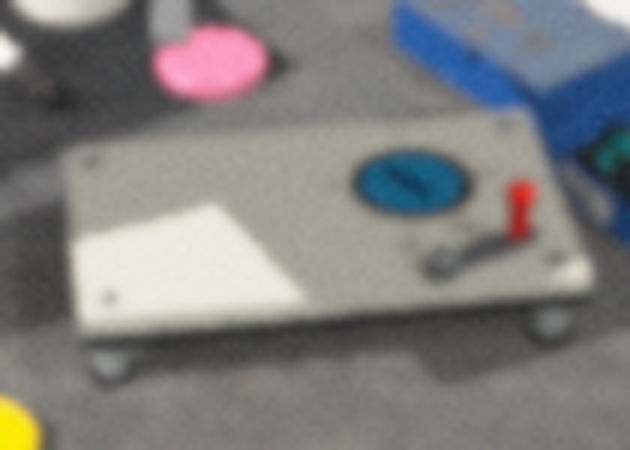

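The lid lies flat and flush, centred at (0.6306,-0.0304) against the nest at (0.630,-0.027), and the keeper is clear. Next I hover behind the post.

{"fn": "move_arm", "kwargs": {
  "targets": [
    [[-30,-16,0],[0,0,9],-1],
    [[-62,-32,0],[0,0,18],-1],
    [[-93,-48,0],[0,0,28],-1],
    [[-124,-64,0],[0,0,38],-1],
    [[-155,-80,0],[0,0,48],-1],
    [[-185,-95,0],[0,0,58],-1],
    [[-185,-95,24],[0,0,63.5],-1],
    [[-185,-95,24],[0,0,63.5],-1],
    [[-185,-95,24],[0,0,63.5],-1]
  ]
}}

```text
time: 7.6
tool_pos: [0.6379, -0.1407, 0.1199]
ee_rot: [-3.141, -0.0, 1.529]
wrist_force: [0.3, 0.1, 0.3]
width: 0.0004
```

```bash
python3 arc.py 0.41,38,0.07 0.41,20,0.07 0.41,15,0.07 0.55,15,0.07 0.7,15,0.07 .85,15,.07 1,15,.07 1.15,15,.07 1.3,15,.07 1.45,15,.07 1.57,15,.07 1.57,13,.07 1.57,35,.07 1.57,35,.15; python3 look.py side pics/s4.png 230 135 335 210
```

```text
[ 0.63787459 -0.14065574  0.11989692] [-3.14124304e+00 -1.45159455e-04  1.52908310e+00] [0.31949083 0.08593903 0.29857377]
0.41,38,0.07 [ 0.6381 -0.1406  0.07  ] 87.6 ([0.0, 0.2, 49.9], np.float64(0.0))
0.41,20,0.07 [ 0.6388 -0.1226  0.07  ] 87.6 ([18.0, 0.2, 49.9], np.float64(0.0))
0.41,15,0.07 [ 0.639  -0.1176  0.07  ] 87.6 ([23.0, 0.2, 49.9], np.float64(0.0))
0.55,15,0.07 [ 0.6409 -0.1111  0.07  ] 95.6 ([29.6, 1.9, 49.9], np.float64(-8.0))
0.7,15,0.07 [ 0.642 -0.104  0.07 ] 104.2 ([36.8, 2.6, 49.9], np.float64(-16.6))
.85,15,.07 [ 0.6419 -0.0967  0.07  ] 112.8 ([44.1, 2.2, 49.9], np.float64(-25.2))
1,15,.07 [ 0.6408 -0.0896  0.07  ] 121.4 ([51.2, 0.8, 49.9], np.float64(-33.8))
1.15,15,.07 [ 0.6386 -0.0826  0.07  ] 130.0 ([58.0, -1.7, 49.9], np.float64(-42.4))
1.3,15,.07 [ 0.6354 -0.0761  0.07  ] 138.6 ([64.4, -5.2, 49.9], np.float64(-51.0))
1.45,15,.07 [ 0.6312 -0.0702  0.07  ] 147.2 ([70.1, -9.5, 49.9], np.float64(-59.6))
1.57,15,.07 [ 0.6273 -0.0659  0.07  ] 154.0 ([74.2, -13.6, 49.9], np.float64(-66.4))
1.57,13,.07 [ 0.6255 -0.065   0.07  ] 154.0 ([75.0, -15.5, 49.9], np.float64(-66.4))
1.57,35,.07 [ 0.6453 -0.0747  0.07  ] 154.0 ([66.2, 4.7, 49.9], np.float64(-66.4))
1.57,35,.15 [ 0.6453 -0.0747  0.15  ] 154.0 ([66.3, 4.7, -30.1], np.float64(-66.4))
```

View pics/s4.png

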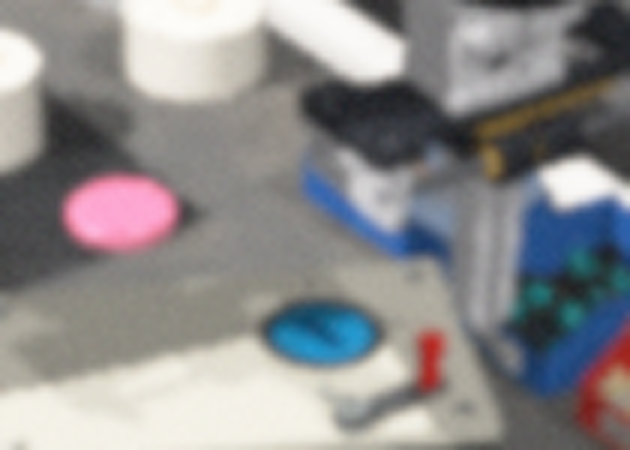

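The shut fingertips hover to the right of the red post (crop tip at (510,360), post at (430,360)), and the lid is still flush. Now I lower and sweep round the arc.

{"fn": "move_arm", "kwargs": {
  "targets": [
    [[0,0,30],[0,0,0],-1],
    [[0,0,50],[0,0,0],-1],
    [[0,0,50],[0,0,0],-1],
    [[12,0,50],[0,0,0],-1],
    [[18,0,50],[0,0,0],-1],
    [[23,0,50],[0,0,0],-1],
    [[29.5,2,50],[0,0,-8],-1],
    [[37,2.5,50],[0,0,-16.5],-1],
    [[44,2,50],[0,0,-25],-1],
    [[51,1,50],[0,0,-34],-1],
    [[58,-1.5,50],[0,0,-42.5],-1],
    [[64.5,-5,50],[0,0,-51],-1],
    [[70,-9.5,50],[0,0,-59.5],-1],
    [[74,-13.5,50],[0,0,-66.5],-1],
    [[75,-15.5,50],[0,0,-66.5],-1],
    [[75,-15.5,50],[0,0,-66.5],-1]
  ]
}}

```text
time: 9.65
tool_pos: [0.63, -0.0671, 0.0717]
ee_rot: [3.141, 0.013, 2.688]
wrist_force: [9.2, -4.7, -3.4]
width: 0.0006
```

```bash
python3 arc.py 1.57,13,.07; python3 look.py side pics/s5.png 230 155 335 230
```

```text
[ 0.62995769 -0.06712334  0.0716994 ] [3.14092077 0.01271051 2.68789366] [ 9.22803729 -4.7161643  -3.43827316]
1.57,13,.07 [ 0.6255 -0.065   0.07  ] 154.0 ([4.9, -0.1, 1.6], np.float64(-0.0))
```

View pics/s5.png

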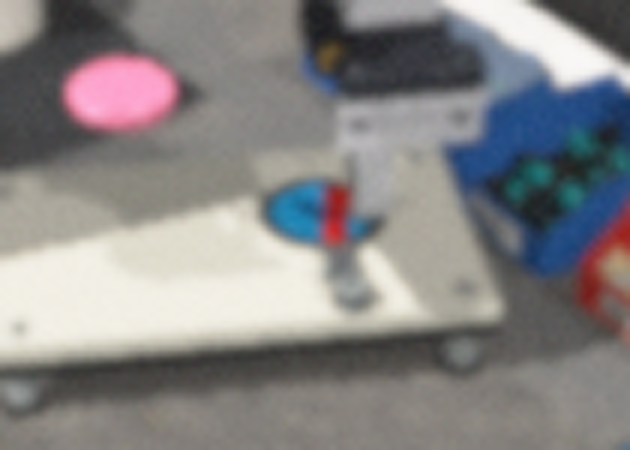

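The wrist force is 10 N with the finger stalled, against the 1.5 N that turning takes, so the keeper is at its stop. The bar lies over the lid's rim. I withdraw backwards and up.

{"fn": "move_arm", "kwargs": {
  "targets": [
    [[-10,0,0],[0,0,0],-1],
    [[-25,0,0],[0,0,0],-1],
    [[-28,0,-40],[0,0,0],-1],
    [[-28,0,-90],[0,0,0],-1],
    [[-60,-50,-120],[0,0,0],-1],
    [[-60,-100,-120],[0,0,0],-1],
    [[-60,-150,-120],[0,0,0],-1],
    [[-60,-150,-120],[0,0,0],-1],
    [[-60,-150,-120],[0,0,0],-1]
  ]
}}

```text
time: 10.82
tool_pos: [0.6138, -0.2254, 0.1899]
ee_rot: [3.14, -0.001, 2.688]
wrist_force: [0.4, 0.2, -0.4]
width: 0.0008
```

```bash
python3 - <<'E'
from h import *
from arc import *
o=status.get_obs(); print(o["time"],o["tool_pos"],o["wrist_force"])
im=viewer.snapshot("side"); t=viewer.snapshot("top")
for n,i,z in (("side",im,.07),("top",t,.087)):
    h=proj(n,np.r_[pose(1.57,0,z)[0]])[0]; x,y=h.astype(int)
    hs=cv2.cvtColor(i,cv2.COLOR_RGB2HSV); m=cv2.inRange(hs,(0,130,80),(9,255,255))|cv2.inRange(hs,(172,130,80),(180,255,255))
    k=np.zeros_like(m);k[y-14:y+14,x-14:x+14]=m[y-14:y+14,x-14:x+14]
    q=np.argwhere(k).mean(0)[::-1] if k.any() else np.zeros(2); W=cast(n,q,z)[0]; d=W[:2]-piv
    print(n,"pred",h,"meas",q,W,"angle",np.arctan2(d[1],d[0])-th,"r",np.linalg.norm(d))
a=cv2.resize(im[155:230,230:335],None,fx=5,fy=5); b=cv2.resize(t[110:220,220:310],(307,375))
cv2.imwrite("pics/f.png",cv2.cvtColor(np.hstack([a[:375],b]),cv2.COLOR_RGB2BGR)[:,:800])
E
```

```text
10.825 [ 0.61381477 -0.22535815  0.18992433] [ 0.39802203  0.16470243 -0.37940241]
side pred [284.55300909 191.26857804] meas [285.44117647 189.64705882] [ 0.62126507 -0.05402009  0.07      ] angle 1.4896420536657176 r 0.05421113580935028
top pred [274.19939625 155.6784422 ] meas [273.9  156.05] [ 0.61259541 -0.05829736  0.087     ] angle 1.6038517944890351 r 0.04642219987951054
```

View pics/f.png

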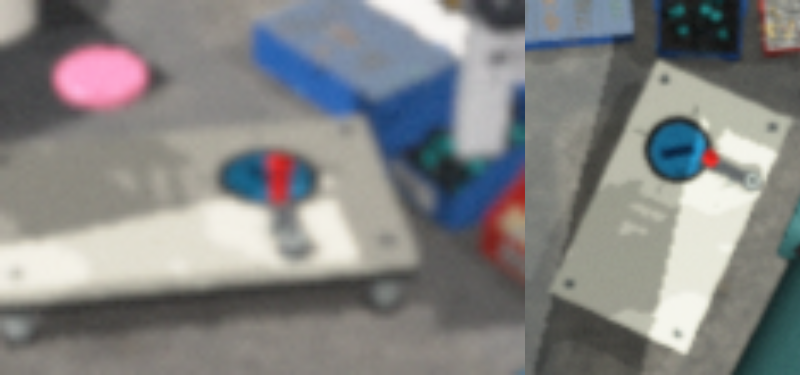

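The final views show the lid flush in the nest and the keeper bar along jig +y over its rim. The top view puts the keeper at about 1.6 rad with the radius at 46.4 mm, and the hand is clear. I hand in.

```bash
python3 -c "
from bench import order; print(order.close_job())"
```

```text
the job is handed in; nothing more can be done
None
```

The lid is in the nest and the keeper stands over it at its stop. I handed the job in at about 11 s of the 48 s allowed; no verdict is reported. I pushed the lid about 121 mm across the deck with two fingertips 40 mm apart until it dropped in. Then I swept the red post round with shut fingers until it stalled at about 10 N, and backed off.

**Lid:** it looked flat and flush. The side camera put its centre about 3.5 mm from the nest's fitted position; that is inside the 5 mm limit, but part of it is calibration error. The top-camera reading taken at the same time was about 10 mm off. I put that down to the hand hiding part of the lid and did not use it. The final top view shows the lid filling the nest.

**Keeper:** the top view gives about 1.60 rad, with the post 46.4 mm from the pivot as it should be. The side view gave 1.49 rad, but with an impossible 54 mm radius, so I trust it less. The stall also fits the stop.

**Hand and bystanders:** the last wrist force was near zero and the hand was clear of everything. I never went near the canister, second lid or label roll, but I did not measure their positions again at the end.

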